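Bench check of a motorcycle brake lever

ROBOT

A 6-joint arm with a two-finger parallel gripper is mounted at the origin on a cart in front of the work surface, level with it; the furniture and walls round the work are solid. World frame = base frame: x ahead of the robot, y to its left, z up, the work surface at z = 0. Lengths are in m, angles in degrees, forces in N, time in s.
With the tool pointing down it reaches from about 0.3 to 0.875 m from the base axis. Payload 6.4 kg.
Tool frame: the origin (TCP) lies on the mounting face of the last link; the fingertips stand 166 mm ahead of it and the grasp point (between the pads) lies 147 mm ahead of it; z points along the fingers, y is the line along which they close (so a half turn about z gives the same grasp; the last joint's range is limited). The gripper opens to 88 mm and grips with 3 to 60 N. Pads are 18 mm wide; open, the fingers measure 123 mm over their backs; the gripper's body (75 mm by 187 mm) begins 45 mm behind the grasp point.
Start: joints at [-11.82, 10.359, 92.074, -0, 77.567, -11.82], TCP at [0.575, 0, 0.405] pointing down, gripper open.
Joint ranges: [-171.53, 171.53], [-51.25, 118.39], [17.06, 147.69], [-65.23, 245.23], [0, 150.52], [-178.68, 178.68]. Speed limits (degrees/s): [147.25, 147.25, 172.46, 180, 180, 180].

INTERFACE

Orientations are given as a 3x3 rotation matrix whose columns are the frame's x, y, z axes.
In Python, from plant import movep, movel, move_joints, grip, dwell, inverse_kinematics, snapshot, PlanningError, sign_off, search_frame, current_clock, current_q, current_joint_velocities, current_joint_efforts, current_tcp_pos, current_tool_rot, current_contact_force, current_torque, current_width, current_grasp_force gives the robot as it stands. Calls block until the motion is done:
- movep(position, orientation): joint-space move of the TCP to a pose.
- movel(position, rot=None, feed=0.15, contact_N=None): straight line of the TCP; rot=None keeps the orientation; feed is the mean speed in m/s. With contact_N (N) it stops when the force on the tool has changed by that much, and returns True; else False.
- move_joints(angles): joint-space move.
- grip(opening, force=None): finger opening in m; force is the grip in N (None keeps the last); returns when the fingers have stopped.
- dwell(seconds).
- inverse_kinematics(position, orientation): joint angles nearest the present ones, or None.
- snapshot(name): name is "scene" or "side" or "wrist"; returns a dict with "color" (400x640x3 uint8, red, green, blue), "depth" (400x640 float32, m along the optical axis (not along the pixel's ray), 0 where there is no reading), "intrinsics" (3x3 intrinsics, pixels), "k1" (the pictures are not rectified: a ray, as slopes to the right and down, at radius r is drawn at 1 + k1 r^2 times it, then the intrinsics apply), "xyz" and "orientation" of the camera in the world; the wrist camera has in their place "mount" (4x4, takes a point from camera to tool coordinates, whose origin is the TCP and whose axes are the flange's). Camera axes: x right, y down, z forward; pixel columns grow to the right and rows downward; lengths in m; the calibration is good to about 2 mm. A picture is of the moment at which its call begins: read the wrist's pose just before it.
A pose or a line that the arm cannot do raises PlanningError and nothing moves.
- sign_off(): hands the job in; it is judged then, once.
Trained networks look in a picture, given as the dict that the camera call returned (one of the last four; its "shot" number tells which), for a name from the list of things; names that differ only in an ending like _2 or _b are one class to them, and where a whole thing is asked for, a point or a joint stands for the part that bears it (a point fixed in the world has none). Each returns a list of dicts, best first, with "confidence" (0 to 1); they miss things now and then, are a little off and sometimes report something else, mostly with a low value. They report only what shows in the picture. A call takes as long as a camera call.
- search_frame(picture, query): "position" ([x, y, z] in m, in world coordinates, good to about 4 mm: the middle of the surface that is visible of it).
Readings, each from a call of its own:
- current_clock(): time.
- current_q(): joint angles.
- current_joint_velocities(): joint speeds.
- current_joint_efforts(): joint torques, N m.
- current_tcp_pos(): TCP position.
- current_tool_rot(): TCP orientation.
- current_contact_force(): force on the tool from outside, world axes, zero at the start.
- current_torque(): the same for the moment, N m.
- current_width(): finger opening in m.
- current_grasp_force(): force on a finger pad.
Only numpy, scipy, OpenCV 4.12 (cv2) and the standard library are available. Lean on these libraries where they do the work, as an engineer would, in place of code of your own. Each camera call takes 0.05 s, during which the arm holds its last target. There are 200 camera calls.

TASK

The brake unit on the bench stand is filled and its outlet is blanked off, but its red folding lever blade has been knocked outward. Using only the outside of the fingers and never pinching, gripping or hooking anything, push the blade back straight and on towards the bar until the lever stops solid under a firm push, then take the fingers away so that it springs all the way out. Press it in a second time until it stops solid, and finish while still holding it there with a firm push, short of the grip; do not force it or press on the grip, and leave the loose things on the bench where they are.

Things in the scene. Friction and masses are not known exactly. Their poses are not given: they have to be found in the camera images.
- brake_stand: Fixed bench stand: plywood board (96 x 180 x 18 mm) with an upright steel tube (41 mm thick, top at 152 mm) that carries a motorcycle handlebar. Origin on the bench top, under the tube's axis; z up. The bar runs level along the stand's -y. The lever lies level with the bar, on its +x side (away from the robot); its vertical pivot axis is at x = 40, y = -128 mm.
- brake_lever (a joint): Lever angle about its pivot, rad. 0: at rest, sprung out against a stop; grows towards the bar. At angle a the lever runs from the pivot along the stand's -y turned 0.26 - a towards +x. Up to 0.20 only its spring resists (2.7 to 4.2 N at blade_mid, more nearer the fold); there locked fluid stops it hard, with 24 mm left between blade and grip. Firm means above 0.19 with over 6 N of push; 10 to 20 N is a good firm push.
- fold_joint (a joint): Angle of the red blade about the vertical fold axis, which lies in the lever 60 mm from its pivot, rad. 0: blade straight in line with the lever, at a hard stop; grows as the blade folds outward, away from the bar (starts at 0.4 to 0.8). Stiff, stays where left; 2 N at blade_mid moves it. Pushing the blade towards the bar first straightens it, then presses the lever.
- blade_mid (a point): Point on the red blade's centre line, 75 mm from the fold axis, 112 mm above the bench: a good place to press. The blade is 11 mm thick and high, 105 mm long from fold axis to a 16 mm ball at its free end; free room above, beyond and below it. Axes: z up, -y towards the free end, +x outward, away from the bar; press on the +x face, towards -x.
- blade_front: Outer half of the red blade (faces away from the bar), the part to press. Origin on the fold axis, axes as for blade_mid.
- blade_back: Inner half of the red blade (faces the grip), not to be touched. Origin and axes as blade_front.
- handlebar: Bar tube, black rubber grip, bar end and the clamp on the upright tube; fixed, not to be pressed. Same origin and axes as brake_stand. The bar's axis lies at x = 0, 112 mm above the bench, to the bar end at y = -299 mm; the grip (32 mm thick) lies from y = -160 to -278 mm.
- master_cylinder: Black master cylinder clamped to the bar; fixed. Same origin and axes as brake_stand. Fills x = -20 to 58, y = -40 to -140 mm; its round pale reservoir with black cap, at x = 34, y = -82 mm, is 47 mm across and the highest part, 171 mm above the bench.
- hex_key: Loose black hex key, 32 x 96 x 5 mm, on the stand's board. Leave alone. Origin under its centre.
- offcut_block: Loose pale wood offcut, 40 x 50 x 26 mm, on the bench below the lever. Leave alone. Origin under its centre.
- wax_tin: Loose round tin with blue lid, 78 mm across, 36 mm high, under the grip. Leave alone. Origin under its centre.
- tape_measure: Loose yellow tape measure, 66 x 83 x 36 mm, to the right. Leave alone. Origin under its centre.
- sanding_block: Loose sanding block, 64 x 101 x 33 mm, to the right. Leave alone. Origin under its centre.
- tape_roll: Loose roll of blue tape, 100 mm across, 24 mm high, lying flat, to the right. Leave alone. Origin under its centre.

How it is judged:
By the outcome, as a careful person would: the job done as asked, in the order asked, and still so for the second after the job is handed in, while the arm keeps its last pose, push and grip.
It also fails if it takes over 45 s, if anything falls off the work surface, if the arm or the gripper's body presses on something with over 40 N, if the wrist force passes 120 N, or if a joint passes its speed limit or range.

## Working session

There is one attempt and no reset: what is moved stays moved. The work goes in short steps, each a Python script; the robot and the scene stay as the last script left them, time stands still between calls to the robot, and variables do not carry over. Pictures are saved under pics/ and viewed, at most 10 in all, crops included, and the job is handed in when it is done.

```bash
mkdir -p pics
cat > h.py <<'E'
from plant import *
import numpy as np, cv2
E
python3 - <<'E'
from h import *
for c in ("scene","side"):
    s=snapshot(c); cv2.imwrite(f"pics/{c}1.png",s["color"][:,:,::-1])
    print(c,s["xyz"].round(3) if hasattr(s["xyz"],'round') else s["xyz"], np.array(s["orientation"]).round(3).tolist(),np.array(s["intrinsics"]).tolist(),s["k1"])
    for n in ("brake_stand","handlebar","master_cylinder","blade_front","blade_mid","brake_lever","wax_tin","offcut_block","tape_measure","tape_roll","sanding_block"):
        r=search_frame(s,n)
        print(n,[(np.round(d["position"],3).tolist(),round(d["confidence"],2)) for d in r[:2]])
print(current_clock())
E
```

```text
scene [-0.173 -0.625  0.54 ] [[0.499, -0.403, 0.767], [-0.867, -0.236, 0.439], [0.004, -0.884, -0.467]] [[431.6464583220923, 0.0, 318.1308564631072], [0.0, 431.6464583220923, 205.36764273870756], [0.0, 0.0, 1.0]] 0.019402038839847605
brake_stand [([0.428, -0.139, 0.117], 0.63)]
handlebar [([0.363, -0.204, 0.119], 0.88)]
master_cylinder [([0.448, -0.146, 0.124], 0.93)]
blade_front [([0.433, -0.317, 0.115], 0.58)]
blade_mid [([0.681, -0.311, 0.028], 0.75), ([0.426, -0.292, 0.112], 0.58)]
brake_lever [([0.425, -0.257, 0.119], 0.75)]
wax_tin [([0.347, -0.249, 0.034], 0.65), ([0.367, -0.313, 0.02], 0.5)]
offcut_block [([0.365, -0.312, 0.025], 0.71)]
tape_measure [([0.508, -0.432, 0.036], 0.85)]
tape_roll [([0.627, -0.39, 0.022], 0.75), ([0.387, -0.11, 0.024], 0.32)]
sanding_block [([0.682, -0.309, 0.03], 0.78)]
side [0.207 0.45  0.507] [[-0.899, -0.228, 0.375], [-0.438, 0.42, -0.795], [0.024, -0.878, -0.477]] [[375.0711938021957, 0.0, 316.9941667253609], [0.0, 375.0711938021957, 200.89009261578224], [0.0, 0.0, 1.0]] -0.0015297525574281866
brake_stand [([0.455, -0.086, 0.11], 0.58)]
handlebar [([0.443, -0.1, 0.123], 0.92)]
master_cylinder [([0.449, -0.12, 0.127], 0.67)]
blade_front [([0.435, -0.298, 0.119], 0.6)]
blade_mid []
brake_lever [([0.422, -0.223, 0.116], 0.56)]
wax_tin [([0.363, -0.217, 0.034], 0.61)]
offcut_block [([0.376, -0.302, 0.028], 0.68)]
tape_measure []
tape_roll [([0.643, -0.372, 0.02], 0.63)]
sanding_block [([0.704, -0.312, 0.035], 0.7)]
1.2
```

View pics/scene1.png

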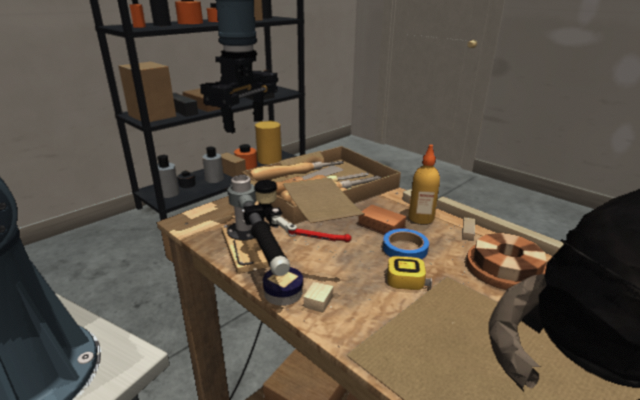

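View pics/side1.png

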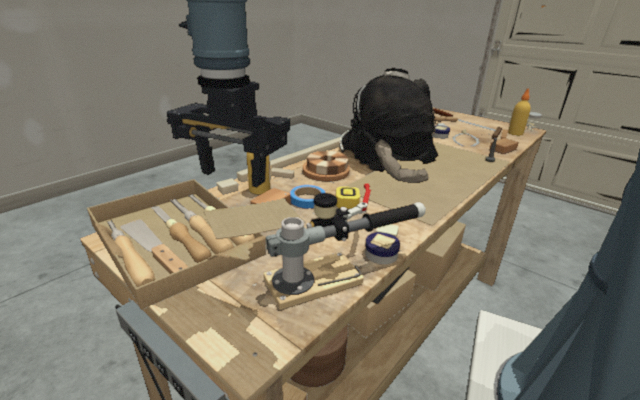

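The scene view shows the bar running from the tube (240,190) to the white bar end (282,267), with the red blade folded out from (293,230) to a ball at (348,238). The side view shows the bar from (290,235) to (420,210), with the red tip at (366,190). Next I'll fit the geometry from depth.

```bash
cat >> h.py <<'E'
def cloud(s,R=None,t=None):
    K=np.array(s["intrinsics"]);d=s["depth"];v,u=np.mgrid[:400,:640]
    p=cv2.undistortPoints(np.stack([u,v],-1).reshape(-1,1,2).astype(np.float64),K,np.array([s["k1"],0,0,0.]))[:,0].reshape(400,640,2)
    c=np.concatenate([p*d[...,None],d[...,None]],-1)
    if "mount" in s:
        M=np.array(s["mount"]);c=c@M[:3,:3].T+M[:3,3]
    else: R,t=np.array(s["orientation"]),np.array(s["xyz"])
    w=c@R.T+t; w[d==0]=np.nan
    return w
def redmask(s,w):
    a=s["color"].astype(int)
    return (a[...,0]>90)&(a[...,0]>2.2*a[...,1])&(a[...,0]>2.2*a[...,2])&(np.abs(w[...,2]-.112)<.025)
E
python3 - <<'E'
from h import *
for c in ("scene","side"):
    s=snapshot(c); w=cloud(s); m=redmask(s,w)&(np.hypot(w[...,0]-.45,w[...,1]+.28)<.15)
    P=w[m]; print(c,"red",len(P)); 
    if len(P)>5:
        mu=np.median(P,0); print(mu.round(4),P.min(0).round(3),P.max(0).round(3))
        l=cv2.fitLine(P[:,:2].astype(np.float32),cv2.DIST_HUBER,0,.01,.01).ravel(); print("line",l.round(4))
    z=w[...,2]; near=(np.hypot(w[...,0]-.38,w[...,1]+.2)<.28)
    a=s["color"].astype(int)
    # top-of-grip/bar: black pixels, z .116..0.132
    g=near&(z>.121)&(z<.131)&(a.max(-1)<70); G=w[g]; print("top pts",len(G))
    l=cv2.fitLine(G[:,:2].astype(np.float32),cv2.DIST_HUBER,0,.005,.01).ravel(); print("barline",l.round(4),G.min(0).round(3),G.max(0).round(3))
    wh=near&(z>.095)&(z<.135)&(a.min(-1)>140)&(w[...,1]<-.2); print("end",wh.sum(),np.median(w[wh],0).round(3) if wh.any() else 0)
    t=near&(z>.147)&(z<.157)&(w[...,1]>-.12); print("tubetop",t.sum(),np.median(w[t],0).round(3), w[t].min(0).round(3),w[t].max(0).round(3))
    t=near&(z>.166)&(z<.176); print("rescap",t.sum(),np.median(w[t],0).round(3), w[t].min(0).round(3),w[t].max(0).round(3))
E
```

```text
scene red 261
[ 0.4269 -0.2936  0.1166] [ 0.409 -0.34   0.111] [ 0.448 -0.232  0.12 ]
line [ 0.2652 -0.9642  0.4277 -0.292 ]
top pts 889
barline [ 0.663   0.7486  0.3864 -0.1839] [ 0.304 -0.273  0.121] [ 0.503 -0.009  0.131]
end 162 [ 0.31  -0.273  0.125]
tubetop 109 [ 0.487 -0.053  0.15 ] [ 0.469 -0.072  0.147] [ 0.508 -0.03   0.154]
rescap 187 [ 0.461 -0.139  0.169] [ 0.442 -0.159  0.166] [ 0.485 -0.115  0.173]
side red 87
[ 0.4278 -0.2809  0.1177] [ 0.411 -0.33   0.11 ] [ 0.449 -0.221  0.12 ]
line [ 0.2789 -0.9603  0.4262 -0.2723]
top pts 660
barline [ 0.6847  0.7288  0.3978 -0.1621] [ 0.308 -0.26   0.121] [ 0.521 -0.003  0.131]
end 132 [ 0.316 -0.26   0.122]
tubetop 253 [ 0.48  -0.057  0.151] [ 0.449 -0.12   0.147] [ 0.511 -0.027  0.157]
rescap 243 [ 0.463 -0.128  0.17 ] [ 0.444 -0.155  0.166] [ 0.488 -0.11   0.173]
```

```bash
cat >> h.py <<'E'
O=np.array([.486,-.051]); yaw=np.arctan2(-.64,.768)
X=np.array([np.cos(yaw),np.sin(yaw)]); D=np.array([np.sin(yaw),-np.cos(yaw)])
PIV=O+.040*X+.128*D
SG=1
def pose(a,phi,s,r=.075,z=.256):
    l=.26-a; b=l+phi
    F=PIV+.06*(np.cos(l)*D+np.sin(l)*X)
    u=np.cos(b)*D+np.sin(b)*X; n=np.cos(b)*X-np.sin(b)*D
    c=F+r*u+n*(.023+s)
    y=SG*np.array([*n,0]); zz=np.array([0,0,-1.])
    return [*c,z],np.stack([np.cross(y,zz),y,zz],1)
E
python3 - <<'E'
import h; from h import *
print("PIV",PIV,current_tool_rot())
for sg in (1,-1):
    h.SG=sg
    for args in ((0,.75,.03),(0,0,0),(.2,0,0)):
        q=inverse_kinematics(*pose(*args)); print(sg,pose(*args)[0],None if q is None else np.round(q,1))
E
```

```text
PIV [ 0.43478525 -0.1749397 ] [[ 1.45998511e-05  9.99999998e-01 -5.50387933e-05]
 [ 9.99999999e-01 -1.45981624e-05  3.06822575e-05]
 [ 3.06814540e-05 -5.50392413e-05 -9.99999998e-01]]
1 [np.float64(0.4831576725589046), np.float64(-0.2842287012848286), 0.256] [-42.6  18.8 100.5  -0.   60.7 -60.7]
1 [np.float64(0.3987874349703272), np.float64(-0.30706902072670883), 0.256] [-51.1  12.4 108.9  -0.   58.8 -26.2]
1 [np.float64(0.37325495080290144), np.float64(-0.2972835697626058), 0.256] [-52.8   9.3 112.6  -0.   58.1 -16.5]
-1 [np.float64(0.4831576725589046), np.float64(-0.2842287012848286), 0.256] [-42.6  18.8 100.5  -0.   60.7 119.3]
-1 [np.float64(0.3987874349703272), np.float64(-0.30706902072670883), 0.256] [-51.1  12.4 108.9  -0.   58.8 153.8]
-1 [np.float64(0.37325495080290144), np.float64(-0.2972835697626058), 0.256] [-52.8   9.3 112.6  -0.   58.1 163.5]
```

SG=1 works. Next: go to the pre-pose, check it with a picture, and don't touch anything yet.

Run:
```python
from h import *
grip(0.0,20)
p,R=pose(0,.71,.03,z=.37); movep(p,R)
p,R=pose(0,.71,.03); movel(p,feed=.12)
dwell(.2)
print(current_clock(),current_tcp_pos(),current_contact_force(),current_width())
a=snapshot("scene")["color"][140:320,170:430,::-1]
b=snapshot("wrist")["color"][:,:,::-1]
cv2.imwrite("pics/pre.png",np.vstack([cv2.resize(a,(416,288)),cv2.resize(b,(416,260))]))
```

```text
5.0667 [ 0.48112451 -0.28735792  0.25680842] [-0.45445012 -0.41569539  0.47024199] 0.0005349574491611563
```

View pics/pre.png

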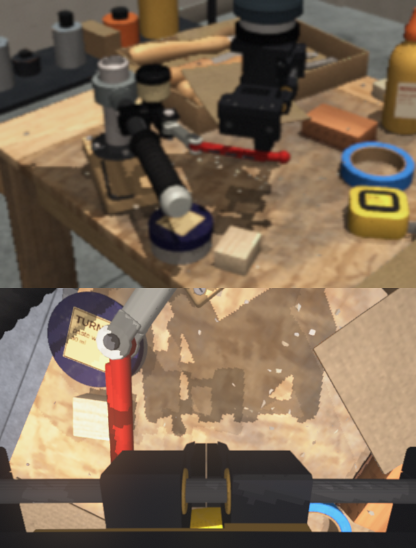

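The fingers (about 265,145 in the upper panel) stand outside and parallel to the red blade, and nothing is touching. Next: touch the blade, then sweep it straight along the arc.

Run:
```python
from h import *
def load(): return np.array(current_contact_force())
f0=load()
p,R=pose(0,.71,-.015)
hit=movel(p,R,feed=.04,contact_N=1.5)
t=np.array(current_tcp_pos()); n=R[:2,1]
s=(t[:2]-np.array(pose(0,.71,0)[0][:2]))@n
print("hit",hit,"s",s,load()-f0)
off=float(np.clip(s,-.012,.012)) if hit else 0
for phi in np.arange(.64,-.001,-.08):
    p,R=pose(0,phi,off); h=movel(p,R,feed=.05,contact_N=12)
    F=load()-f0; print(round(phi,2),h,F.round(1),"n.F",round(F[:2]@R[:2,1],1))
    if h: break
print(current_clock(),f0)
s=snapshot("scene"); cv2.imwrite("pics/str.png",cv2.resize(s["color"][160:300,190:400,::-1],(630,420)))
```

```text
hit True s -0.0006287202005018384 [ 0.05106995 -0.02789974 -0.58435709]
0.64 False [ 0.5  0.4 -0.7] n.F 0.5
0.56 False [ 0.6  0.5 -0.8] n.F 0.6
0.48 False [ 0.5  0.3 -0.7] n.F 0.5
0.4 False [-0.   0.5  0.4] n.F -0.1
0.32 False [ 0.5  0.5 -0.4] n.F 0.5
0.24 False [ 1.3  1.5 -0.4] n.F 1.0
0.16 False [ 0.5  1.1 -0.4] n.F 0.2
0.08 False [ 2.7  0.6 -0. ] n.F 2.3
0.0 False [ 4.6  2.  -0.3] n.F 3.3
8.4 [ 0.15354182 -0.51082617  0.72863783]
```

View pics/str.png

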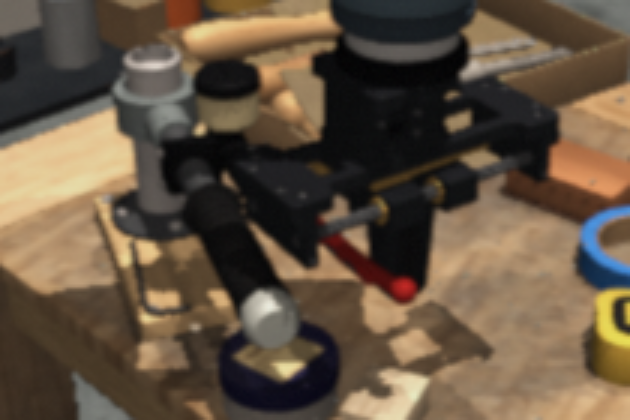

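The blade is now nearly straight with the finger on its outer face (ball at 403,290), and contact is about 3 N. Now I'll press to the solid stop.

```bash
cat >> h.py <<'E'
F0=np.array([ 0.1535,-0.5108,0.7286])
def nf(R):
    v=[]
    for _ in range(4): v.append((np.array(current_contact_force())-F0)[:2]@R[:2,1]); dwell(.02)
    return float(np.mean(v))
def press(a0,amax=.32,target=13):
    a=a0
    while a<amax:
        p,R=pose(a,0,0); h=movel(p,R,feed=.04,contact_N=6); f=nf(R); print(round(a,3),h,round(f,1),end=' | ')
        if f>target-3: break
        a+=.02 if f<5 else .005
    dwell(.3)
    t=np.array(current_tcp_pos()); print("\nheld a_cmd",a,"f",nf(R),"x_loc of axis",(t[:2]-O)@X,"y_loc",-(t[:2]-O)@D,"t",current_clock())
    return a
E
python3 - <<'E'
from h import *
press(.02)
s=snapshot("scene"); cv2.imwrite("pics/p1.png",cv2.resize(s["color"][160:300,190:400,::-1],(630,420)))
E
```

```text
0.02 False 2.6 | 0.04 False 2.2 | 0.06 False 2.4 | 0.08 False 2.6 | 0.1 False 2.6 | 0.12 False 2.7 | 0.14 False 3.0 | 0.16 False 4.0 | 0.18 False 10.5 | 
held a_cmd 0.18 f 10.136321855594174 x_loc of axis 0.0752764047915439 y_loc -0.26050223006889794 t 11.6667
```

View pics/p1.png

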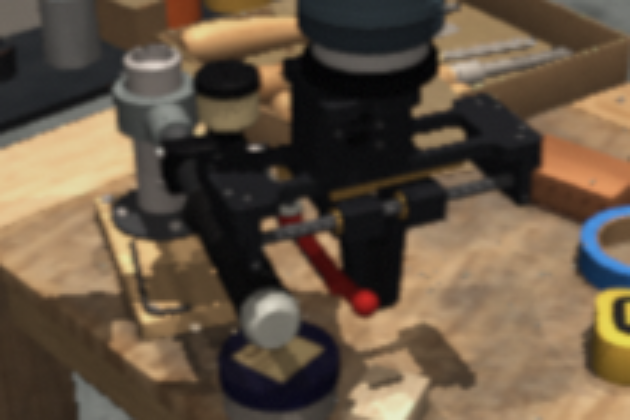

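The lever is near the bar (ball at 367,300) and the force rises steeply. I'll push slightly further to confirm the stop is solid and measure the blade's alignment from depth.

Run:
```python
from h import *
for a in (.186,.192,.198,.204):
    p,R=pose(a,0,0); movel(p,R,feed=.03,contact_N=6); f=nf(R); t=np.array(current_tcp_pos())
    print(a,round(f,1),"x",round(float((t[:2]-O)@X),4))
    if f>15: break
dwell(.3); print(nf(R))
for c in ("scene","side"):
    s=snapshot(c); w=cloud(s); m=redmask(s,w)&(np.hypot(w[...,0]-.40,w[...,1]+.28)<.15); P=w[m][:,:2]
    l=cv2.fitLine(P.astype(np.float32),cv2.DIST_HUBER,0,.01,.01).ravel()
    if l[1]>0:l[:2]*=-1
    print(c,len(P),"th",np.arctan2(l[:2]@X,l[:2]@D),"loc",(np.median(P,0)-O)@X,(np.median(P,0)-O)@D)
    L=(P-O)@np.stack([X,D],1); print(L[L[:,1].argsort()[[5,-5]]].round(3))
print(current_clock())
```

```text
0.186 12.6 x 0.0749
0.192 14.6 x 0.0745
0.198 16.5 x 0.0741
15.818860319558834
scene 64 th 0.1156341550503724 loc 0.059964655581201495 0.29357437851516477
[[0.057 0.283]
 [0.057 0.298]]
side 131 th 0.11758141197616162 loc 0.04940291371752856 0.23468790377778348
[[0.041 0.182]
 [0.058 0.279]]
13.1333
```

The stop is solid at 16 N, which is well above the spring force. Now release, and check that the lever springs fully out with the blade straight.

Run:
```python
from h import *
p,R=pose(.19,0,.02); movel(p,R,feed=.06)
p,R=pose(0,0,.05); movel(p,R,feed=.1)
dwell(.6); print("free f",nf(R))
for c in ("scene","side"):
    s=snapshot(c); w=cloud(s); m=redmask(s,w)&(np.hypot(w[...,0]-.40,w[...,1]+.28)<.15); P=w[m][:,:2]
    l=cv2.fitLine(P.astype(np.float32),cv2.DIST_HUBER,0,.01,.01).ravel()
    if l[1]>0:l[:2]*=-1
    print(c,len(P),"th",np.arctan2(l[:2]@X,l[:2]@D),"loc",(np.median(P,0)-O)@X,(np.median(P,0)-O)@D)
    L=(P-O)@np.stack([X,D],1); print(L[L[:,1].argsort()[[5,-5]]].round(3))
    if c=="scene": a=s["color"][160:300,190:400,::-1]
b=snapshot("wrist")["color"][:,:,::-1]
cv2.imwrite("pics/rel.png",np.vstack([cv2.resize(a,(448,298)),cv2.resize(b,(448,280))]))
print(current_clock())
```

```text
free f -0.006979068182168674
scene 105 th 0.31812087948156453 loc 0.08900936350331473 0.2761501664575302
[[0.058 0.192]
 [0.094 0.29 ]]
side 101 th 0.3373860554028236 loc 0.0696005104029173 0.23076769348258253
[[0.052 0.18 ]
 [0.094 0.28 ]]
15.1667
```

View pics/rel.png

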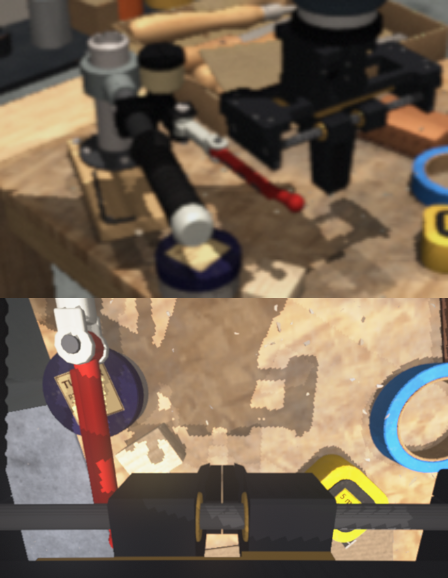

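The fingers are clear (330,180), the lever has sprung out and the blade lies in line with it (ball at 296,200). The angle changed by 0.20–0.22 rad, so the first press was a full stroke. Now the second press, held at about 14 N.

Run:
```python
from h import *
p,R=pose(0,0,.008); movel(p,R,feed=.08)
a=press(.02,target=13)
for a in (a+.006,a+.012,a+.018):
    f=nf(R)
    if f>13: break
    p,R=pose(a,0,0); movel(p,R,feed=.03,contact_N=6)
dwell(.6); t=np.array(current_tcp_pos()); print("f",nf(R),"x",(t[:2]-O)@X,current_clock())
for c in ("scene","side"):
    s=snapshot(c); w=cloud(s); m=redmask(s,w)&(np.hypot(w[...,0]-.40,w[...,1]+.28)<.15); P=w[m][:,:2]
    l=cv2.fitLine(P.astype(np.float32),cv2.DIST_HUBER,0,.01,.01).ravel()
    if l[1]>0:l[:2]*=-1
    print(c,len(P),"th",np.arctan2(l[:2]@X,l[:2]@D))
```

```text
0.02 False 2.2 | 0.04 False 3.0 | 0.06 False 2.6 | 0.08 False 3.1 | 0.1 False 2.7 | 0.12 False 3.4 | 0.14 False 3.4 | 0.16 False 4.8 | 0.18 False 11.5 | 
held a_cmd 0.18 f 11.678851458590284 x_loc of axis 0.07515817047675101 y_loc -0.2604911235829543 t 19.225
f 13.527949601634585 x 0.07473831547607517 20.275
scene 62 th 0.10809555879977309
side 133 th 0.11316720738418881
```

The second press is solid, at the same position and angle as the first, and holding steady at 13.5 N.

```bash
python3 -c "
from h import *
print(sign_off())"
```

```text
the job is handed in; nothing more can be done
None
```

I straightened the blade, pressed the lever to its solid stop (16 N), let it spring fully out, then pressed it to the stop again and handed in at about 20 s, still holding 13.5 N with the blade short of the grip.

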